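Hold the dusting stencil over the gingerbread

TASK

The gingerbread is about to be dusted with icing sugar. Take the teal daisy stencil by its handle, carry it over the row of jars and the sugar shaker without bumping any of them, and bring it down inside the rim of the baking tin so that it hovers level about one centimetre above the gingerbread, centred and square with the tin, one daisy over each of the six scored pieces. It must never touch the gingerbread or the tin, or the pattern will smear, and the tin stays where it is; finish while still holding the stencil there, keeping still, so that the cook can dust through it.

Things in the scene. Friction and masses are not known exactly. Their poses are not given: they have to be found in the camera images.
- stencil: Teal plastic stencil, loose, 0.09 kg, lying flat: plate 100 (x) x 150 (y) x 3 mm with six daisy-shaped openings, two along x, three along y, 50 mm apart. Origin: centre of its underside, z up. Same turned half round. On two 9 mm posts (y = +-25 mm) stands a bridge handle: a bar along y over the plate's middle, 84 mm long, 14 wide, 14 high, top 53 mm above the underside, 36 mm free beneath it.
- stencil_handle (a point): Centre of the stencil's handle bar, 46 mm straight above the centre of the plate's underside; axes as the stencil's (bar along y). Pinch the bar across x from above.
- baking_tin: Dark oblong baking tin with a brown gingerbread slab, loose, 0.85 kg. Origin: centre of its underside, y along its length, z up. 135 (x) x 185 (y) mm over the rim, 42 high, walls leaning out; inside 126 x 176 mm at the rim, 118 x 168 at the gingerbread's top, 22 mm below the rim. Scored into six pieces 55 x 53 mm, two along x, three along y. Same turned half round.
- gingerbread_top (a point): Middle of the gingerbread's top face, 20 mm above the tin's underside; axes as the tin's. The stencil hangs with the centre of its underside about 10 mm above this point, its long side along y.
- shaker: Pale metal icing-sugar shaker with a pierced domed top, 62 mm across, 94 mm tall, one of a row of three between stencil and tin; origin at the centre of its underside. Leave it alone.
- honey_jar: Glass honey jar with a red lid, 61 mm across, 86 mm tall, in the same row; origin at the centre of its underside. Leave it alone.
- spice_jar: Spice jar with a red cap, 45 mm across, 106 mm tall, in the same row; origin at the centre of its underside. Leave it alone.

How it is judged:
By the outcome, as a careful person would: the job done as asked, in the order asked, and still so for the second after the job is handed in, while the arm keeps its last pose, push and grip.
It also fails if it takes over 38 s, if anything falls off the work surface, if the arm or the gripper's body presses on something with over 40 N, if the wrist force passes 120 N, or if a joint passes its speed limit or range.

ROBOT

A 6-joint arm with a two-finger parallel gripper is mounted at the origin on a cart in front of the work surface, level with it; the furniture and walls round the work are solid. World frame = base frame: x ahead of the robot, y to its left, z up, the work surface at z = 0. Lengths are in m, angles in rad, forces in N, time in s.
With the tool pointing down it reaches from about 0.3 to 0.775 m from the base axis. Payload 14.6 kg.
Tool frame: the origin (TCP) lies at the centre of the arm's flange, where the gripper is bolted on; the fingertips stand 199 mm ahead of it and the grasp point (between the pads) lies ctrl.tcp_to_grasp ahead of it (ctrl.tcp_to_grasp is the distance from the TCP to the grasp point, in m); z points along the fingers, y is the line along which they close (so a half turn about z gives the same grasp; the last joint's range is limited). The gripper opens to 94 mm and grips with 3 to 60 N. Pads are 16 mm wide; open, the fingers measure 119 mm over their backs; the gripper's body (75 mm by 177 mm) begins 78 mm behind the grasp point.
Start: joints at [-1.406, 0.3, 1.521, -0, 1.321, -0.067], TCP at [0.126, -0.535, 0.405] pointing down, gripper open.
Joint ranges: [-3.03, 3.03], [-0.79, 2.21], [0.23, 2.52], [-1.04, 4.18], [0, 3.07], [-2.55, 2.55]. Speed limits (rad/s): [2.22, 2.22, 2.57, 3.14, 3.14, 3.14].

INTERFACE

Orientations are given as [roll, pitch, yaw] about the fixed x, y, z axes, in that order (R = Rz(yaw) Ry(pitch) Rx(roll)).
In Python, from station import ctrl gives the robot as it stands. The module is installed in compiled form; this text tells all that it offers.
- The arm moves only by the shell command python3 -m jog 'ROWS' [OPENING] [FORCE]. ROWS is JSON, a list of rows, each a list of 6 numbers: the shift along the tool's x, y, z in cm, then the turn, a rotation vector about the tool's x, y, z in rad. In form: [[tx, ty, tz, ax, ay, az], ...]. A call has 1 to 8 rows; each row is the pose to reach, as a shift and turn from the pose commanded when the call began, along the tool's axes at that moment; what a row does not reach only later rows make up. A row lasts 1/10 s, in which the tool goes at most 50 mm and 8.59 degrees, less where a joint would pass 70% of its speed; a pose out of reach is approached as far as the arm can. A call with a gripper value outside its range is refused whole. OPENING is the opening in per cent of the stroke, from 0 (shut) to 100 (fully open), set as the call begins (- or left out, the last holds). The fingers move at their own pace and stop on an object; FORCE is the grip in N (left out, the last holds). Time passes only in rows, so rows that repeat a pose let the fingers close. It gives the time, the measured TCP pose, the force, the opening and the grip force at its end, in the units of the state.
- ctrl.get_obs(): the state, without advancing time (a new reading comes with each control period).
- ctrl.camera(name): name is "side" or "top"; returns a dict with "img" (384x512x3 uint8, blue, green, red), "intrinsics" (3x3 intrinsics, pixels), "k1" (the pictures are not rectified: a ray, as slopes to the right and down, at radius r is drawn at 1 + k1 r^2 times it, then the intrinsics apply), "R" (3x3) and "t" (3): a world point X has camera coordinates R X + t. Camera axes: x right, y down, z forward; pixel columns grow to the right and rows downward; lengths in m; the calibration is good to about 2 mm. A picture is of the moment at which its call begins. There is no depth.
- ctrl.hand_in(): hands the job in; it is judged then, once.
The state is a dict: "time_s": time; "qpos": joint angles; "joint_vel": joint speeds; "tau": joint torques, N m; "ee_pos": TCP position; "eef_rot": TCP orientation; "force": force on the tool from outside, world axes, zero at the start; "moment": the same for the moment, N m; "grip_width": finger opening in m; "grip_force": force on a finger pad.
Only numpy, scipy, OpenCV 4.12 (cv2) and the standard library are available. Lean on these libraries where they do the work, as an engineer would, in place of code of your own. Each camera call takes 0.05 s, during which the arm holds its last target. There are 200 camera calls.

## Working session

There is one attempt and no reset: what is moved stays moved. The work goes in short steps, Python scripts to look and compute and a shell command to move; the robot and the scene stay as the last step left them, time stands still between calls to the robot, and variables do not carry over. Pictures are saved under pics/ and viewed, at most 10 in all, crops included, and the job is handed in when it is done.

```bash
mkdir -p pics
python3 - <<'E'
from station import ctrl
import cv2,pickle
d={n:ctrl.camera(n) for n in("side","top")}
pickle.dump(d,open('c0.pkl','wb'))
for n in d: cv2.imwrite(f'pics/{n}0.png',d[n]['img']);print(n,d[n]['R'],d[n]['t'],d[n]['intrinsics'],d[n]['k1'])
print(ctrl.get_obs(),ctrl.tcp_to_grasp)
E
```

```text
side [[ 0.99990487 -0.01326641  0.0037763 ]
 [-0.00432555 -0.56155138 -0.82743056]
 [ 0.01309762  0.82733551 -0.56155534]] [-0.53137161  0.10479307  0.79372206] [[350.74095119   0.         260.61633334]
 [  0.         350.74095119 191.47343949]
 [  0.           0.           1.        ]] -0.09543905836224338
top [[ 1.28213985e-04 -9.99993385e-01  3.63494359e-03]
 [-9.95715089e-01 -4.63801629e-04 -9.24729514e-02]
 [ 9.24740256e-02 -3.60751185e-03 -9.95708562e-01]] [0.06891384 0.53765704 0.8644347 ] [[371.48721936   0.         257.4089049 ]
 [  0.         371.48721936 190.29170634]
 [  0.           0.           1.        ]] -0.013445580526913314
{'time_s': 0.1, 'qpos': array([-1.40560920e+00,  3.00401718e-01,  1.52149495e+00, -1.73871391e-05,
        1.32069819e+00, -6.65861687e-02]), 'joint_vel': array([ 8.56912595e-05, -9.05721763e-04, -5.74268137e-04,  6.13431614e-04,
       -4.40880660e-04, -9.68893085e-04]), 'tau': array([ 1.05426116e-03, -5.32645476e+01, -3.53281689e+01,  7.09385052e-02,
        2.35204009e-02, -5.62017726e-05]), 'ee_pos': array([ 0.12633613, -0.53526661,  0.40416072]), 'eef_rot': array([-3.14059155e+00, -4.98790224e-05,  2.31777585e-01]), 'force': array([-0.42414947,  0.75776084,  0.58572578]), 'moment': array([-0.04738811, -0.00216725,  0.01437754]), 'grip_force': 0.0, 'grip_width': 0.09394743995835653} 0.1804
```

View pics/top0.png

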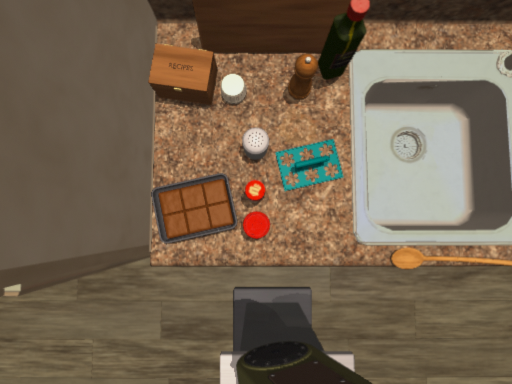

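View pics/side0.png

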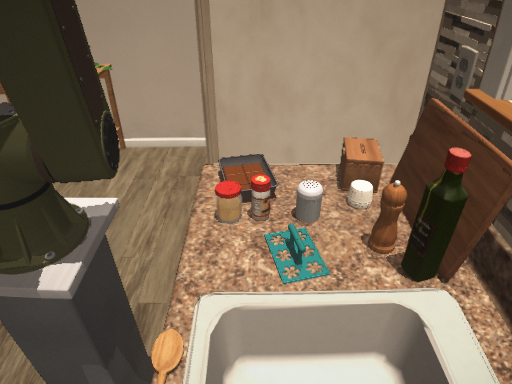

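The top view shows the stencil at about (309,165) with its bar visible, the tin at (194,208), and the row at the shaker (255,142), spice jar (255,190) and honey jar (256,225). The side view shows the stencil at (296,254) and the tin at (247,177), beyond the row.

```bash
cat > h.py <<'E'
import numpy as np,cv2
def ray(c,uv,z):
    K=c['intrinsics'];d=(np.atleast_2d(uv).astype(float)-K[:2,2])/K[0,0];s=d.copy()
    for _ in range(20): s=d/(1+c['k1']*(s**2).sum(1,keepdims=True))
    D=np.c_[s,np.ones(len(s))]@c['R']; C=-c['R'].T@c['t']
    return (C+D*((z-C[2])/D[:,2])[:,None])[:,:2]
def big(m,k=3,box=None):
    m=m.astype(np.uint8)*255
    if box: q=np.zeros_like(m);x0,x1,y0,y1=box;q[y0:y1,x0:x1]=m[y0:y1,x0:x1];m=q
    if k: m=cv2.morphologyEx(cv2.morphologyEx(m,cv2.MORPH_CLOSE,np.ones((k,k))),cv2.MORPH_OPEN,np.ones((k,k)))
    cs,_=cv2.findContours(m,cv2.RETR_EXTERNAL,cv2.CHAIN_APPROX_NONE)
    return max(cs,key=cv2.contourArea)[:,0]
def rect(c,cn,z):
    P=ray(c,cn,z);(x,y),(w,h),a=cv2.minAreaRect((P*1000).astype(np.float32))
    b=np.deg2rad(a)+(np.pi/2 if h>w else 0)  # direction of long side
    b=(b)%np.pi
    return np.round([x,y,max(w,h),min(w,h),np.degrees(b)],1)
E
python3 - <<'E'
from h import *
import pickle
d=pickle.load(open('c0.pkl','rb'))
for n,bs,bt in(("top",(265,355,130,200),(148,240,170,246)),("side",(255,335,215,290),(212,282,148,205))):
    c=d[n];hsv=cv2.cvtColor(c['img'],cv2.COLOR_BGR2HSV);H,S,V=cv2.split(hsv)
    print(n,'stencil',rect(c,big((H>80)&(H<100)&(S>120),3,bs),.003))
    bar=(H>80)&(H<100)&(S>120)&(V<115)
    print(' bar dark',rect(c,big(bar,0,bs),.046), 'V pct',np.percentile(V[(H>80)&(H<100)&(S>120)],[5,20,50,80]))
    br=(H>4)&(H<16)&(S>130)&(V>60)
    print(' ginger',rect(c,big(br,5,bt),.020))
    if n=="top":
        dk=((V<75)&(S<110))|br
        print(' tin',rect(c,big(dk,5,bt),.042))
        for nm,b,z in(("spice",(240,268,175,203),.106),("honey",(238,275,206,242),.086)):
            r=(S>180)&((H<8)|(H>172))&(V>120);print(nm,rect(c,big(r,3,b),z))
        sh=(S<70)&(V>90);print('shaker',rect(c,big(sh,3,(238,274,122,160)),.08))
im=d['top']['img'][110:260,145:365]
cv2.imwrite('pics/crop.png',cv2.resize(im,None,fx=3.6,fy=3.6,interpolation=cv2.INTER_CUBIC))
E
```

```text
top stencil [604.  -58.  148.   98.  103.2]
 bar dark [593.9 -53.9  90.2  21.5  97.5] V pct [ 61. 120. 144. 152.]
 ginger [495.4 217.4 162.2 112.8 102.6]
 tin [494.6 217.4 189.4 148.9  93.4]
spice [531.9  75.7  41.5  41.3   0. ]
honey [455.   72.4  57.5  57.2  90. ]
shaker [646.3  74.8  59.2  57.8  90.1]
side stencil [601.8 -47.4 170.9  99.1 103.2]
 bar dark [584.9 -64.2  12.5   8.3  86. ] V pct [102. 130. 149. 151.]
 ginger [491.7 232.4 128.5 111.2 103.8]
```

View pics/crop.png

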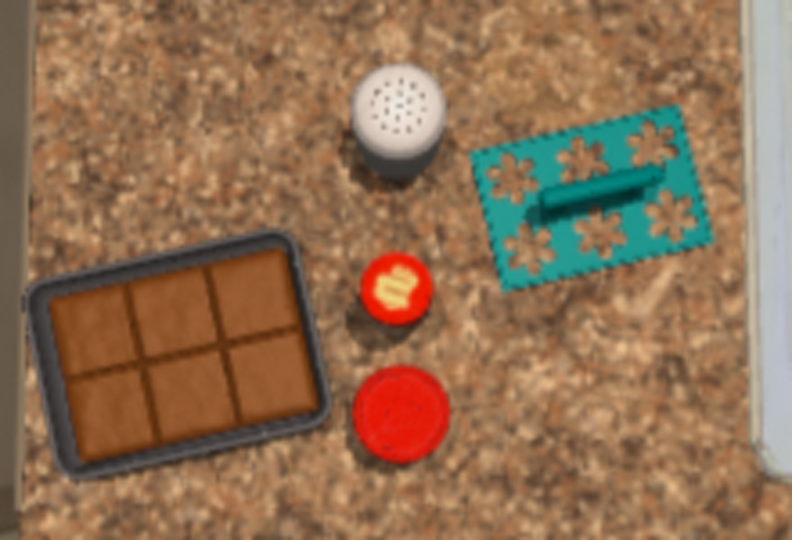

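The crop shows the tin's rim corners near (28,285), (295,232), (328,420) and (70,478). The stencil bar is parallel to the plate, at about 13° yaw. Next I'll move over the stencil.

```bash
python3 -m jog '[[2,-1.2,0,0,0,-0.05],[5,-3,0,0,0,-0.14],[9,-5.5,0,0,0,-0.25],[13,-8,0,0,0,-0.36],[17,-10.5,0,0,0,-0.47],[21,-13,0,0,0,-0.58],[25,-15.5,0,0,0,-0.68],[29,-18,0,0,0,-0.79]]' 100
python3 - <<'E'
from station import ctrl
from h import *
from scipy.spatial.transform import Rotation as R
o=ctrl.get_obs();Rt=R.from_euler('xyz',o['eef_rot'])
g=R.from_euler('xyz',[np.pi,0,np.radians(103.2)])
print(100*Rt.inv().apply(np.array([.604,-.058,.376])-o['ee_pos']),(Rt.inv()*g).as_rotvec(),o['time_s'])
E
```

```text
time_s: 0.9
ee_pos: [0.3682, -0.2918, 0.4046]
eef_rot: [-3.142, -0.0, 1.026]
force: [0.9, -0.6, -0.4]
grip_width: 0.094
grip_force: 0.0
[32.21695119  8.04547159  2.86295168] [-4.78484235e-05 -2.30542610e-05 -7.75300688e-01] 0.9
```

```bash
python3 -m jog '[[4,1,0.4,0,0,-0.1],[8.5,2.1,0.8,0,0,-0.2],[13,3.2,1.2,0,0,-0.31],[17.5,4.3,1.6,0,0,-0.42],[22,5.4,2,0,0,-0.53],[26.5,6.6,2.4,0,0,-0.64],[30,7.5,2.8,0,0,-0.73],[32.2,8.0,2.9,0,0,-0.775]]'
python3 -m jog '[[0,0,0,0,0,0],[0,0,0,0,0,0]]'
cat > st.py <<'E'
from station import ctrl
from h import *
from scipy.spatial.transform import Rotation as R
import sys
x,y,z,yaw=map(float,sys.argv[1:5])
o=ctrl.get_obs();Rt=R.from_euler('xyz',o['eef_rot'])
g=R.from_euler('xyz',[np.pi,0,np.radians(yaw)])
print(np.round(100*Rt.inv().apply(np.array([x,y,z])-o['ee_pos']),2),np.round((Rt.inv()*g).as_rotvec(),4),o['time_s'],o['qpos'].round(2))
E
python3 st.py .604 -.058 .2264 103.2
python3 - <<'E'
from station import ctrl
from h import *
c=ctrl.camera('side')
cv2.imwrite('pics/s1.png',cv2.resize(c['img'][100:300,180:400],None,fx=3,fy=3))
E
```

```text
time_s: 1.7
ee_pos: [0.6048, -0.0584, 0.3744]
eef_rot: [-3.14, -0.001, 1.802]
force: [-1.1, -0.5, -0.1]
grip_width: 0.0938
grip_force: 0.0
time_s: 1.9
ee_pos: [0.6033, -0.0606, 0.3751]
eef_rot: [-3.141, -0.0, 1.796]
force: [-1.0, 0.4, -0.6]
grip_width: 0.0941
grip_force: 0.0
[ 0.24  0.14 14.87] [-0.001  -0.0003 -0.0048] 1.9 [-0.16  0.45  1.39 -0.    1.31 -0.39]
```

View pics/s1.png

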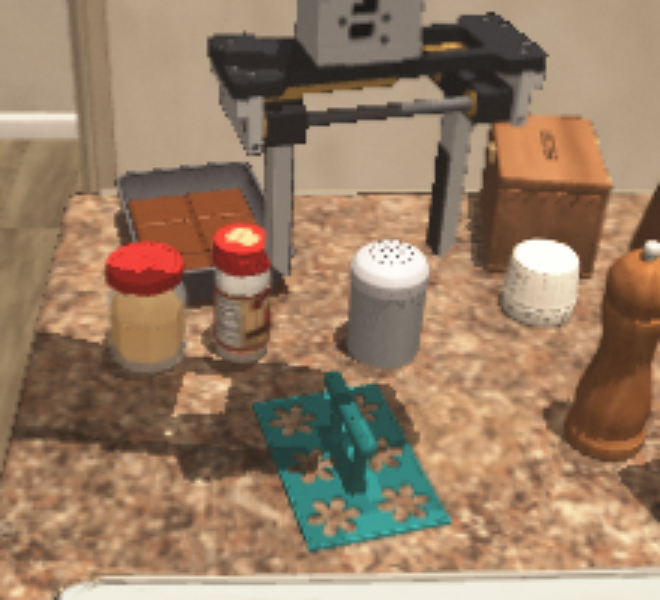

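The view shows the open gripper straddling the stencil bar from above, with the fingers at (278,200) and (450,190) clear of the shaker. I'll descend to the bar, then close.

```bash
python3 -m jog '[[0.1,0,2,0,0,0],[0.2,0.1,4.5,0,0,-0.005],[0.2,0.1,7,0,0,-0.005],[0.2,0.1,9.5,0,0,-0.005],[0.2,0.1,12,0,0,-0.005],[0.2,0.1,14,0,0,-0.005],[0.2,0.1,14.8,0,0,-0.005],[0.2,0.1,14.8,0,0,-0.005]]'
python3 -m jog '[[0,0,0,0,0,0],[0,0,0,0,0,0],[0,0,0,0,0,0],[0,0,0,0,0,0],[0,0,0,0,0,0],[0,0,0,0,0,0],[0,0,0,0,0,0],[0,0,0,0,0,0]]' 0 25
python3 -m jog '[[0,0,0,0,0,0],[0,0,0,0,0,0],[0,0,0,0,0,0]]'
python3 st.py .604 -.058 .2264 103.2
```

```text
time_s: 2.75
ee_pos: [0.6036, -0.0591, 0.2272]
eef_rot: [-3.14, -0.0, 1.8]
force: [0.3, -0.5, 0.3]
grip_width: 0.094
grip_force: 0.0
time_s: 3.55
ee_pos: [0.604, -0.0584, 0.2276]
eef_rot: [-3.142, -0.0, 1.802]
force: [-0.3, 0.6, -0.5]
grip_width: 0.0335
grip_force: 0.0
time_s: 3.85
ee_pos: [0.604, -0.0584, 0.2276]
eef_rot: [3.142, -0.0, 1.802]
force: [0.6, -0.3, -1.1]
grip_width: 0.0138
grip_force: 25.0
[0.04 0.   0.12] [ 0.0001 -0.      0.0006] 3.85 [-0.16  0.62  1.5   0.    1.02 -0.39]
```

Gripped, width 13.8 mm. Lifting now.

```bash
python3 -m jog '[[0,0,-0.5,0,0,0],[0,0,-2,0,0,0],[0,0,-4.5,0,0,0],[0,0,-7.5,0,0,0],[0,0,-11,0,0,0],[0,0,-14,0,0,0],[0,0,-16.5,0,0,0],[0,0,-17.5,0,0,0]]'
python3 -m jog '[[0,0,0,0,0,0],[0,0,0,0,0,0],[0,0,0,0,0,0]]'
python3 - <<'E'
from station import ctrl
from h import *
import pickle
d={n:ctrl.camera(n) for n in("side","top")}
pickle.dump(d,open('c1.pkl','wb'))
A=cv2.resize(d['side']['img'][60:260,180:380],None,fx=2,fy=2);B=cv2.resize(d['top']['img'][110:310,140:340],None,fx=2,fy=2)
cv2.imwrite('pics/s2.png',np.hstack([A,B]))
c=d['top'];pk=np.array([[28,285],[295,232],[328,420],[70,478]])/3.6+[145,110]
# straight rim-side fits from grey-dark mask: rim = low-saturation, dark
H,S,V=cv2.split(cv2.cvtColor(c['img'],cv2.COLOR_BGR2HSV))
P=ray(c,pk,.042)*1000;print(P.round(),P.mean(0))
for k in(0,2):
    print(np.degrees(np.arctan2(*(P[k+0]-P[(k+1)%4])[::-1])))
for z in(.02,):
    br=(H>4)&(H<16)&(S>120)&(V>50)
    print(rect(c,big(br,5,(148,240,170,246)),z))
E
python3 st.py .4950 .2174 .4026 102.8
```

```text
time_s: 4.65
ee_pos: [0.6038, -0.0583, 0.4065]
eef_rot: [3.137, 0.002, 1.802]
force: [-0.2, -0.4, -0.9]
grip_width: 0.0136
grip_force: 25.0
time_s: 4.95
ee_pos: [0.604, -0.0584, 0.4011]
eef_rot: [-3.139, -0.001, 1.802]
force: [-0.0, 0.3, -0.7]
grip_width: 0.0137
grip_force: 25.0
[[539. 315.]
 [574. 141.]
 [451. 119.]
 [414. 285.]] [494.22943702 214.72975675]
101.35705522431914
-77.34257409916194
[499.2 201.  196.3 113.5 102.4]
[29.34 -4.3  -0.08] [-0.0017 -0.0007  0.0076] 5.05 [-0.16  0.43  1.35  0.    1.36 -0.39]
```

View pics/s2.png

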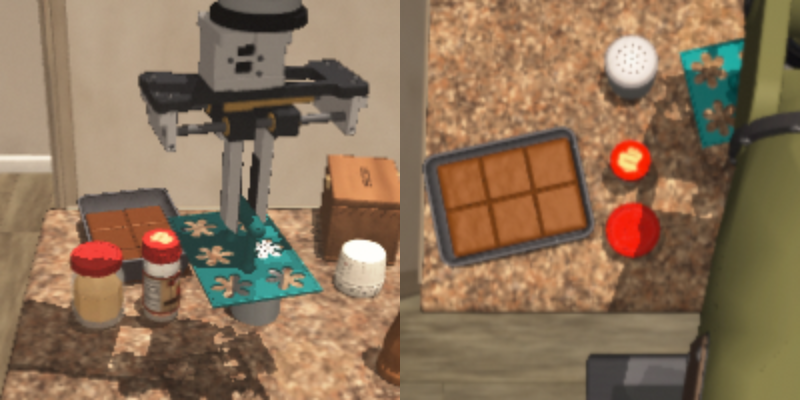

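The stencil is held level in the left panel, and the right panel shows the tin clear and fully visible. Next I'll find its centre from the six piece centroids.

Run:
```python
from h import *
import pickle
for f in('c0.pkl','c1.pkl'):
    c=pickle.load(open(f,'rb'))['top'];s=4
    im=cv2.resize(c['img'],None,fx=s,fy=s,interpolation=cv2.INTER_CUBIC)
    H,S,V=cv2.split(cv2.cvtColor(im,cv2.COLOR_BGR2HSV))
    roi=np.zeros_like(V);roi[172*s:246*s,152*s:238*s]=1
    blk=cv2.adaptiveThreshold(cv2.GaussianBlur(V,(0,0),2),255,cv2.ADAPTIVE_THRESH_MEAN_C,cv2.THRESH_BINARY,101,-2)
    hull=cv2.convexHull(big((H>4)&(H<16)&(S>130)&(V>60)&(roi>0),9))
    g=np.zeros_like(V);cv2.fillPoly(g,[hull],255)
    for q in(10,15,20,25,30):
        t=np.percentile(V[g>0],q)
        m=((V>t)&(g>0)).astype(np.uint8);m=cv2.morphologyEx(m,cv2.MORPH_OPEN,np.ones((9,9)))
        n,_,st,ce=cv2.connectedComponentsWithStats(m)
        ok=st[:,4]>1500;ok[0]=False
        if ok.sum()==6 :
            P=ray(c,(ce[ok]+.5)/s-.5,.02)*1000
            (x,y),(w,h),a=cv2.minAreaRect(P.astype(np.float32))
            print(f,q,P.round(0).tolist(),P.mean(0).round(1),w,h,a)
    hs=(hull[:,0]+.5)/s-.5;print('hull',rect(c,hs,.02))
    rim=(((V<95)&(S<90))|((g>0)))&(roi>0)
    print('rim',rect(c,(big(rim,13)+.5)/s-.5,.042))
```

```text
c0.pkl 15 [[535.0, 171.0], [523.0, 224.0], [511.0, 277.0], [481.0, 159.0], [469.0, 212.0], [457.0, 265.0]] [495.9 217.9] 55.89768981933594 108.60344696044922 12.671544075012207
c0.pkl 20 [[535.0, 171.0], [523.0, 224.0], [511.0, 277.0], [481.0, 159.0], [469.0, 212.0], [457.0, 264.0]] [495.8 217.8] 55.833553314208984 108.20668029785156 12.823404312133789
c0.pkl 25 [[535.0, 171.0], [523.0, 224.0], [511.0, 276.0], [481.0, 159.0], [469.0, 212.0], [457.0, 264.0]] [495.8 217.6] 55.5595817565918 107.67186737060547 12.882468223571777
c0.pkl 30 [[534.0, 171.0], [522.0, 224.0], [510.0, 276.0], [481.0, 159.0], [469.0, 212.0], [457.0, 263.0]] [495.6 217.4] 54.97560501098633 106.78528594970703 13.062616348266602
hull [495.3 217.2 162.9 113.2 102.8]
rim [493.8 219.1 184.6 135.8 101.8]
c1.pkl 15 [[535.0, 171.0], [523.0, 224.0], [511.0, 277.0], [481.0, 159.0], [469.0, 212.0], [457.0, 265.0]] [495.9 217.9] 55.89558410644531 108.6166763305664 12.64150619506836
c1.pkl 20 [[535.0, 171.0], [523.0, 224.0], [511.0, 277.0], [481.0, 159.0], [469.0, 212.0], [457.0, 264.0]] [495.9 217.8] 55.882530212402344 108.3458251953125 12.794659614562988
c1.pkl 25 [[535.0, 171.0], [523.0, 224.0], [511.0, 276.0], [481.0, 159.0], [469.0, 212.0], [457.0, 264.0]] [495.8 217.7] 55.58283615112305 107.65816497802734 12.883139610290527
c1.pkl 30 [[534.0, 171.0], [522.0, 224.0], [511.0, 276.0], [481.0, 159.0], [469.0, 212.0], [457.0, 263.0]] [495.6 217.5] 55.031341552734375 106.82137298583984 13.068368911743164
hull [495.4 217.  163.2 113.  102.8]
rim [493.1 217.1 178.6 133.2 102.7]
```

```bash
python3 -m jog '[[0.5,-0.1,0,0,0,0],[1.8,-0.3,0,0,0,0],[4,-0.6,0,0,0,0],[6.5,-1,0,0,0,0],[9,-1.3,0,0,0,0],[11.5,-1.7,0,0,0,0],[14,-2,0,0,0,0.005],[16.5,-2.4,0,0,0,0.01]]'
python3 -m jog '[[2.5,-0.4,0,0,0,0],[5,-0.8,0,0,0,0],[7.5,-1.1,0,0,0,0],[9.8,-1.5,0,0,0,0],[11.5,-1.75,0,0,0,0],[12.5,-1.85,0,0,0,0],[12.9,-1.9,0,0,0,0],[12.9,-1.9,0,0,0,0]]'
python3 -m jog '[[0,0,0,0,0,0],[0,0,0,0,0,0],[0,0,0,0,0,0]]'
python3 st.py .4953 .218 .3176 102.7
python3 - <<'E'
from station import ctrl
from h import *
import pickle
d={n:ctrl.camera(n) for n in("side","top")}
pickle.dump(d,open('c2.pkl','wb'))
A=cv2.resize(d['side']['img'][40:240,150:350],None,fx=2,fy=2);B=cv2.resize(d['top']['img'][110:310,140:340],None,fx=2,fy=2)
cv2.imwrite('pics/s3.png',np.hstack([A,B]))
E
```

```text
time_s: 5.85
ee_pos: [0.5419, 0.0984, 0.4027]
eef_rot: [3.142, -0.0, 1.792]
force: [0.4, 0.0, -1.0]
grip_width: 0.0139
grip_force: 25.0
time_s: 6.65
ee_pos: [0.4959, 0.2187, 0.4026]
eef_rot: [-3.142, 0.0, 1.792]
force: [0.9, 0.3, -1.4]
grip_width: 0.0137
grip_force: 25.0
time_s: 6.95
ee_pos: [0.4963, 0.218, 0.4026]
eef_rot: [-3.142, 0.0, 1.791]
force: [0.5, 0.4, -0.9]
grip_width: 0.0137
grip_force: 25.0
[ 0.02 -0.09  8.5 ] [-0.      0.     -0.0014] 6.95 [ 0.35  0.28  1.55 -0.    1.31  0.13]
```

View pics/s3.png

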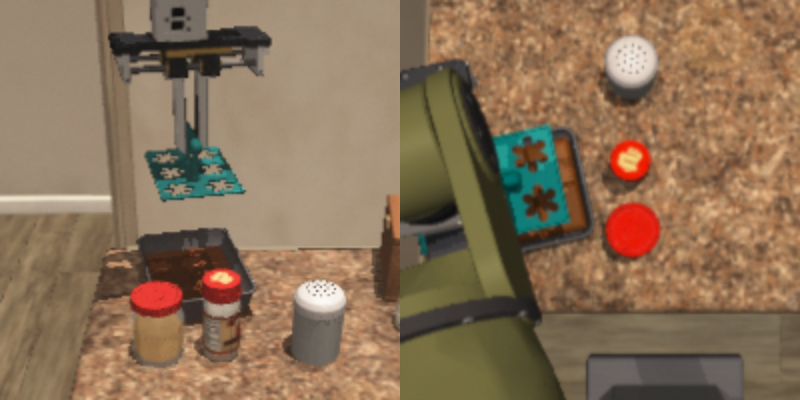

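The stencil hangs level over the tin: the plate is at (195,172) in the left panel and the tin below at (195,265), with the row undisturbed. I'll check the stencil's pose in the hand from the side view, then descend partway.

```bash
python3 -m jog '[[0,-0.05,0.5,0,0,0],[0,-0.1,2,0,0,0],[0,-0.1,4,0,0,0],[0,-0.1,6,0,0,0],[0,-0.1,7.7,0,0,0],[0,-0.1,8.4,0,0,0],[0,-0.1,8.5,0,0,0],[0,-0.1,8.5,0,0,0]]'
python3 - <<'E'
from station import ctrl
from h import *
import pickle
d={n:ctrl.camera(n) for n in("side","top")}
pickle.dump(d,open('c3.pkl','wb'))
c2=pickle.load(open('c2.pkl','rb'))
def pose(c,n,z):
    H,S,V=cv2.split(cv2.cvtColor(c['img'],cv2.COLOR_BGR2HSV))
    cn=big((H>78)&(H<102)&(S>100)&(V>40),3,(215,285,80,220) if n=='side' else (180,235,150,240))
    hull=cv2.convexHull(cn);ap=cv2.approxPolyDP(hull,3,True)[:,0]
    print(n,z,rect(c,cn,z),ap.tolist(),(ray(c,ap,z)*1000).round().tolist())
pose(c2['side'],'side',.178);pose(c2['top'],'top',.178)
pose(d['side'],'side',.093);pose(d['top'],'top',.093)
A=cv2.resize(d['side']['img'][100:230,180:310],None,fx=3,fy=3);B=cv2.resize(d['top']['img'][140:270,140:270],None,fx=3,fy=3)
cv2.imwrite('pics/s4.png',np.hstack([A,B]))
E
python3 st.py .4953 .218 .2576 102.7
```

```text
time_s: 7.85
ee_pos: [0.4952, 0.2183, 0.3182]
eef_rot: [3.141, -0.0, 1.792]
force: [-0.0, -0.6, -0.1]
grip_width: 0.0139
grip_force: 25.0
side 0.178 [500.2 249.2 210.3  76.1 102.2] [[236, 115], [246, 106], [259, 115], [270, 136], [245, 138], [237, 131]] [[468.0, 286.0], [494.0, 354.0], [530.0, 286.0], [555.0, 154.0], [496.0, 143.0], [476.0, 183.0]]
top 0.178 [505.3 172.8  98.9  59.3  12.5] [[214, 173], [223, 220], [198, 226], [186, 179]] [[558.0, 156.0], [465.0, 137.0], [453.0, 186.0], [546.0, 211.0]]
side 0.093 [490.5 239.  190.   98.7 102. ] [[225, 145], [244, 136], [257, 141], [269, 166], [232, 170]] [[435.0, 277.0], [487.0, 335.0], [525.0, 302.0], [554.0, 159.0], [462.0, 140.0]]
top 0.093 [506.  171.  100.7  52.4  12.5] [[218, 178], [227, 221], [205, 225], [196, 182]] [[559.0, 157.0], [464.0, 136.0], [455.0, 184.0], [550.0, 205.0]]
[-0.03 -0.01  6.09] [ 0.0013 -0.0002 -0.0006] 7.95 [0.35 0.37 1.64 0.   1.13 0.13]
```

View pics/s4.png

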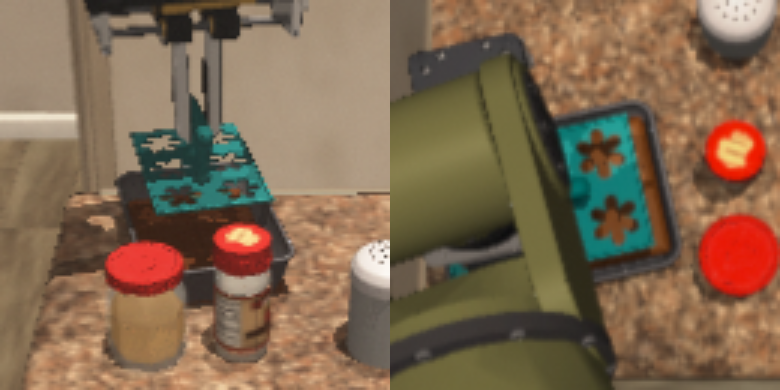

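The top panel shows the near plate edge with an even margin to the rim, with measured corners within 2 mm of expectation. Now the final slow descent.

```bash
python3 -m jog '[[0,0,0.5,0,0,0],[0,0,1.5,0,0,0],[0,0,2.5,0,0,0],[0,0,3.4,0,0,0],[0,0,4,0,0,0],[0,0,4.4,0,0,0],[0,0,4.6,0,0,0],[0,0,4.6,0,0,0]]'
python3 -m jog '[[0,0,0.2,0,0,0],[0,0,0.5,0,0,0],[0,0,0.8,0,0,0],[0,0,1.1,0,0,0],[0,0,1.3,0,0,0],[0,0,1.4,0,0,0],[0,0,1.45,0,0,0],[0,0,1.45,0,0,0]]'
python3 -m jog '[[0,0,0,0,0,0],[0,0,0,0,0,0],[0,0,0,0,0,0],[0,0,0,0,0,0],[0,0,0,0,0,0]]'
python3 - <<'E'
from station import ctrl
from h import *
import pickle
d={n:ctrl.camera(n) for n in("side","top")}
pickle.dump(d,open('c4.pkl','wb'))
c=d['top'];H,S,V=cv2.split(cv2.cvtColor(c['img'],cv2.COLOR_BGR2HSV))
for n,b in(('top',(180,240,150,245)),('side',(215,285,120,230))):
    c=d[n];H,S,V=cv2.split(cv2.cvtColor(c['img'],cv2.COLOR_BGR2HSV))
    ap=cv2.approxPolyDP(cv2.convexHull(big((H>78)&(H<102)&(S>100)&(V>40),3,b)),2,True)[:,0]
    print(n,ap.tolist(),(ray(c,ap,.033)*1000).round().tolist())
A=cv2.resize(d['side']['img'][130:220,190:320],None,fx=3,fy=4.34);B=cv2.resize(d['top']['img'][140:270,140:270],None,fx=3,fy=3)
A=cv2.resize(A,(390,390));cv2.imwrite('pics/s5.png',np.hstack([A,B]))
E
python3 st.py .4953 .218 .2576 102.7
```

```text
time_s: 8.75
ee_pos: [0.4951, 0.2182, 0.2715]
eef_rot: [-3.141, 0.0, 1.792]
force: [1.3, -0.2, -0.6]
grip_width: 0.0136
grip_force: 25.0
time_s: 9.55
ee_pos: [0.4951, 0.2182, 0.2571]
eef_rot: [3.142, 0.0, 1.792]
force: [0.2, 0.1, -0.4]
grip_width: 0.0135
grip_force: 25.0
time_s: 10.05
ee_pos: [0.4951, 0.2182, 0.2572]
eef_rot: [3.142, -0.0, 1.792]
force: [0.2, 0.2, -0.1]
grip_width: 0.0141
grip_force: 25.0
top [[221, 182], [229, 221], [210, 225], [201, 186]] [[557.0, 156.0], [464.0, 136.0], [455.0, 181.0], [547.0, 203.0]]
side [[261, 168], [260, 171], [248, 174], [240, 171], [246, 160], [257, 160]] [[536.0, 252.0], [533.0, 235.0], [500.0, 220.0], [477.0, 236.0], [492.0, 299.0], [525.0, 299.0]]
[-0.03  0.01 -0.05] [-0.      0.     -0.0006] 10.15 [ 0.35  0.45  1.69 -0.    1.    0.13]
```

View pics/s5.png

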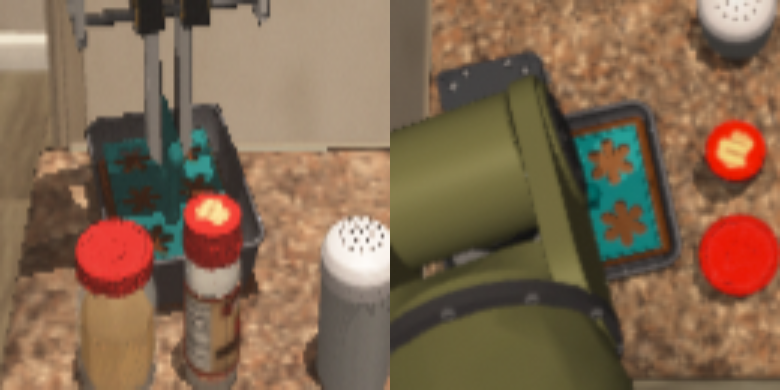

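The stencil hovers inside the rim with even margins and a daisy over each visible piece. There is no contact force, and the row and the tin have not moved.

```bash
python3 -c "
from station import ctrl
print(ctrl.hand_in())"
```

```text
the job is handed in; nothing more can be done
None
```

The job is handed in with the stencil still gripped: by arm position and camera it hovers level about 1 cm above the gingerbread, centred and square with the tin to within about 2 mm. No contact force showed in the readings, the jars, shaker and tin look unmoved in the pictures, and the run took about 10 s of the 38 s allowed.

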